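Point out the shaft parts in fitting order

TASK

Show the fitter the order in which three of the parts laid out in front of and to the right of the tool chest go together (other things to the left of the chest do not count): point at the thin end of the stepped shaft, then at the middle of the larger gear, then at the middle of the flanged collar. For each one bring the fingertips straight above it, two to three centimetres over it, and hold still there for two seconds; touch nothing, point at no other part or end, and pass from one to the next with the hand raised some 15 cm above the bench. Finish with the hand raised about 30 cm above the bench.

Things in the scene. Friction and masses are not known exactly. Their poses are not given: they have to be found in the camera images.
- shaft: The stepped steel shaft as a whole; its origin is on the bench under the middle of its length, its y axis runs along it towards the thin end. It lies between the two vices, in front of or to the right of the tool chest; similar old parts to the left of the chest are only scenery.
- shaft_thin_end (a point): Thin end of the stepped steel shaft, which lies on the bench, loose, in any heading: 121 mm long, with a 38 mm shoulder near its middle. To one side of the shoulder a body 28 mm thick steps down to a short stub 18 mm thick and 24 mm long: that stub is the thin end. The point is the middle of the stub, on its axis, about 9 mm below its upper side, which is about 20 mm above the bench.
- shaft_thick_end (a point): The other end of the stepped shaft, about 22 mm thick, without a stub, about 98 mm from the thin-end point. The point is on the axis, 10 mm from the end face; upper side about 39 mm above the bench. Not to be pointed at.
- gear_large: The larger of two steel spur gears, 78 mm across, 22 mm high with its hub; its origin is the centre of its underside, z up. Loose, lies flat on the bench; the two gears, the collar and the bush swap places from start to start. It lies between the two vices, in front of or to the right of the tool chest; similar old parts to the left of the chest are only scenery.
- gear_small: The smaller steel spur gear, 55 mm across, 19 mm high; its origin is the centre of its underside. Not to be pointed at. Loose, lies flat on the bench; the two gears, the collar and the bush swap places from start to start.
- flange_collar: The flanged collar: a low dark steel ring with a bore, 50 mm across and 22 mm high, on a flange 62 mm across and 6 mm thick; its origin is the centre of its underside. Loose, lies flat on the bench; the two gears, the collar and the bush swap places from start to start.
- bush_tall: A taller, narrower steel bush, 30 mm across and 34 mm high on a 38 mm flange; its origin is the centre of its underside. Not to be pointed at. Loose, lies flat on the bench; the two gears, the collar and the bush swap places from start to start.
- v_block: Steel V-block, 50x60x40 mm, standing on the bench farther back with its V groove up; its origin is the centre of its underside. Not to be pointed at.
- tool_chest: Wooden tool chest, fixed, standing behind some of the parts: 449 mm wide (world y), 453 mm deep (world x), 425 mm high; its origin is the centre of its underside. Its top board reaches 227 mm in front (-x) of the origin: wrist and hand must stay in front of it, also on the way from part to part.
- vice_1: Bench vice at the left of the bench, fixed, 270 mm long (about along world x), 255 mm wide at the foot, 219 mm high; its origin is under its middle. Keep clear of it.
- vice_2: Bench vice at the right of the bench, fixed, 235 mm long (about along world x), 223 mm wide at the foot, 192 mm high; its origin is under its middle. Keep clear of it.

How it is judged:
By the outcome, as a careful person would: the job done as asked, in the order asked, and still so for the second after the job is handed in, with the robot touching nothing.
It also fails if it takes over 72 s, if anything falls off the work surface, if the arm or the gripper's body presses on something with over 40 N, if the wrist force passes 120 N, or if a joint passes its speed limit or range.

ROBOT

A 6-joint arm with a two-finger parallel gripper is mounted at the origin on a cart in front of the work surface, level with it; the furniture and walls round the work are solid. World frame = base frame: x ahead of the robot, y to its left, z up, the work surface at z = 0. Lengths are in m, angles in rad, forces in N, time in s.
With the tool pointing down it reaches from about 0.3 to 0.85 m from the base axis. Payload 5.4 kg.
Tool frame: the origin (TCP) lies midway between the tips of the shut fingers; the grasp point (between the pads) lies 19 mm behind it (arm.hold_point_z is the distance from the TCP to the grasp point, in m); z points along the fingers, y is the line along which they close (so a half turn about z gives the same grasp; the last joint's range is limited). The gripper opens to 85 mm and grips with 20 to 120 N. Pads are 22 mm wide; open, the fingers measure 114 mm over their backs; the gripper's body (76 mm by 85 mm) begins 54 mm behind the grasp point. The pads swing forward as they close: fully open they stand 13 mm farther back than shut.
Start: joints at [-1.524, 0.158, 1.597, -0, 1.386, -0.21], TCP at [0.146, -0.556, 0.231] pointing down, gripper open.
Joint ranges: [-2.91, 2.91], [-0.94, 2.29], [0.18, 2.7], [-1.29, 4.43], [0.17, 2.64], [-3, 3]. Speed limits (rad/s): [2.57, 2.57, 3.14, 3.14, 3.14, 3.14].

INTERFACE

Orientations are given as a unit quaternion [x, y, z, w].
In Python, from cell import arm gives the robot as it stands.
- The arm moves only by the shell command python3 -m pendant 'ROWS'. ROWS is JSON, one flat list of numbers, 7 for each row, row after row: the shift along the tool's x, y, z scaled (see below), then the turn, a rotation vector about the tool's x, y, z scaled (see below), then the opening, from -1 (shut) to 1 (fully open), so that 0 is half open. A call has exactly 10 rows; each row shifts and turns the commanded pose from where the row before left it, along the tool's axes as they then stand; what a row does not reach is not made up. The controller multiplies each number of a shift by 0.03 m and each number of a turn by 90 degrees. A row lasts 1/10 s, in which the tool goes at most 50 mm and 8.59 degrees, less where a joint would pass 70% of its speed; a pose out of reach is approached as far as the arm can. A call with a number of a shift or a turn outside -1 to 1 is refused whole. A call with a gripper value outside its range is refused whole. The fingers move at their own pace and stop on an object; the grip force is fixed at half the most. Time passes only in rows, so rows that do not move let the fingers close, or fill a call up. It gives the time, the measured TCP pose, the force, the opening and the grip force at its end, in the units of the state.
- arm.get_obs(): the state, without advancing time (a new reading comes with each control period).
- arm.capture(name): name is "scene" or "top"; returns the picture (400x640x3 uint8, red, green, blue); there is no depth.
- arm.camera_info(name): a dict with "mtx" (3x3 intrinsics, pixels), "origin" and "orientation" of the camera in the world. Camera axes: x right, y down, z forward; pixel columns grow to the right and rows downward; lengths in m; the calibration is good to about 2 mm. A picture is of the moment at which its call begins. camera_info takes no time and is no camera call.
- arm.finish_job(): hands the job in; it is judged then, once.
Trained networks look in the newest picture that a camera, given by its name, has taken for a name from the list of things; names that differ only in an ending like _2 or _b are one class to them, and where a whole thing is asked for, a point or a joint stands for the part that bears it (a point fixed in the world has none). Each returns a list of dicts, best first, with "p" (0 to 1); they miss things now and then, are a little off and sometimes report something else, mostly with a low value. They report only what shows in the picture. A call takes as long as a camera call.
- arm.trace(camera, thing): "pixels" (400x640 bool, what is visible of it) and "box" ([left, top, width, height] in pixels, round what is visible of it).
The state is a dict: "time_s": time; "q": joint angles; "qvel": joint speeds; "tau": joint torques, N m; "position": TCP position; "ee_rot": TCP orientation; "contact_force": force on the tool from outside, world axes, zero at the start; "ft_torque": the same for the moment, N m; "grip_width": finger opening in m; "grasp_force": force on a finger pad.
Only numpy, scipy, OpenCV 4.12 (cv2) and the standard library are available. Lean on these libraries where they do the work, as an engineer would, in place of code of your own. Each camera call takes 0.05 s, during which the arm holds its last target. There are 200 camera calls.

## Working session

There is one attempt and no reset: what is moved stays moved. The work goes in short steps, Python scripts to look and compute and a shell command to move; the robot and the scene stay as the last step left them, time stands still between calls to the robot, and variables do not carry over. Pictures are saved under pics/ and viewed, at most 10 in all, crops included, and the job is handed in when it is done.

```bash
mkdir -p pics
python3 - <<'E'
from cell import arm
import cv2
for n in("scene","top"):
    im=arm.capture(n); cv2.imwrite(f"pics/{n}0.png",im[:,:,::-1])
    c=arm.camera_info(n); print(n,c)
o=arm.get_obs(); print(o["time_s"],o["position"],o["ee_rot"],o["grip_width"])
E
```

```text
scene {'mtx': array([[462.89459577,   0.        , 319.85775243],
       [  0.        , 462.89459577, 206.76697206],
       [  0.        ,   0.        ,   1.        ]]), 'origin': array([-0.54352872,  1.05257635,  1.51859295]), 'orientation': array([-0.37133015,  0.84423898, -0.34898861,  0.16607651])}
top {'mtx': array([[389.59258778,   0.        , 327.69178744],
       [  0.        , 389.59258778, 195.41472586],
       [  0.        ,   0.        ,   1.        ]]), 'origin': array([ 0.26192198, -0.00493831,  1.43263005]), 'orientation': array([ 0.76314983, -0.63394573,  0.08061081, -0.09600544])}
0.1 [ 0.14602142 -0.55557761  0.23040308] [ 9.91766162e-01  1.28059063e-01  8.04728913e-05 -8.66339543e-04] 0.08530945043906045
```

View pics/scene0.png

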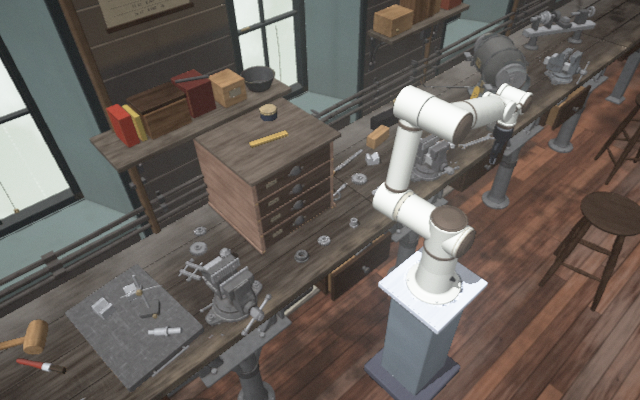

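View pics/top0.png

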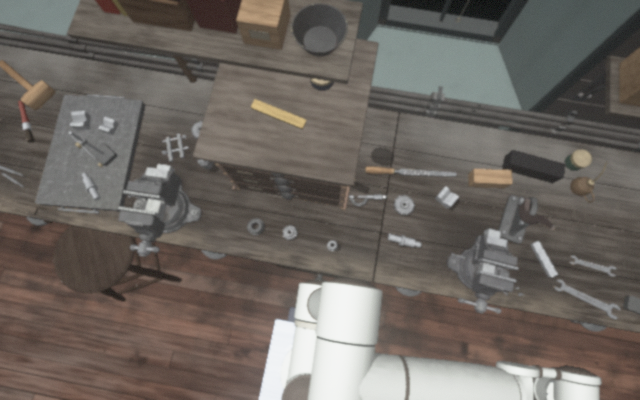

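The top view shows the collar candidate (255,226), small gear (290,232), bush (332,245), large gear (404,204), shaft (405,241) and V-block (448,197). I'll zoom in and measure these.

```bash
cat > h.py <<'E'
import numpy as np
from scipy.spatial.transform import Rotation as R
from cell import arm
def ray(cam,u,v,z):
    c=arm.camera_info(cam); d=R.from_quat(c["orientation"]).apply(np.linalg.inv(c["mtx"])@[u,v,1]); o=c["origin"]
    return o+d*(z-o[2])/d[2]
def proj(cam,p):
    c=arm.camera_info(cam); q=c["mtx"]@R.from_quat(c["orientation"]).inv().apply(np.array(p)-c["origin"]); return q[:2]/q[2]
E
python3 - <<'E'
from h import *
import cv2
im=cv2.imread("pics/top0.png")
a=cv2.resize(im[185:265,235:335],(800,640)[:1]+(640,),interpolation=cv2.INTER_CUBIC)[:600]
b=cv2.resize(im[180:255,370:470],(800,600),interpolation=cv2.INTER_CUBIC)
cv2.imwrite("pics/a.png",cv2.resize(np.vstack([cv2.resize(a,(640,480))[180:],]),(640,300))); cv2.imwrite("pics/b.png",b)
for n,z in(("gear_large",.015),("gear_small",.015),("flange_collar",.012),("bush_tall",.02),("shaft",.019),("shaft_thin_end",.011),("shaft_thick_end",.02),("tool_chest",.425),("vice_2",0)):
  for cam in("top","scene"):
    for r in arm.trace(cam,n)[:3]:
        ys,xs=np.nonzero(r["pixels"]); 
        if len(xs): print(n,cam,round(r["p"],2),r["box"],ray(cam,xs.mean(),ys.mean(),z).round(3))
E
```

```text
gear_large top 0.7 [393.9, 195.4, 21.5, 16.9] [ 0.637 -0.224  0.015]
gear_small top 0.72 [279.4, 225.3, 19.5, 14.7] [0.458 0.174 0.015]
gear_small top 0.46 [394.3, 196.0, 21.6, 16.1] [ 0.637 -0.224  0.015]
flange_collar top 0.76 [245.8, 222.8, 19.9, 10.5] [0.456 0.3   0.012]
shaft top 0.51 [389.8, 233.8, 30.6, 16.1] [ 0.503 -0.245  0.019]
shaft_thin_end top 0.57 [388.9, 235.4, 30.2, 10.6] [ 0.505 -0.242  0.011]
shaft_thin_end scene 0.52 [317.0, 238.2, 9.3, 6.8] [0.453 0.176 0.011]
shaft_thick_end top 0.81 [388.1, 237.2, 31.6, 9.6] [ 0.503 -0.242  0.02 ]
```

View pics/b.png

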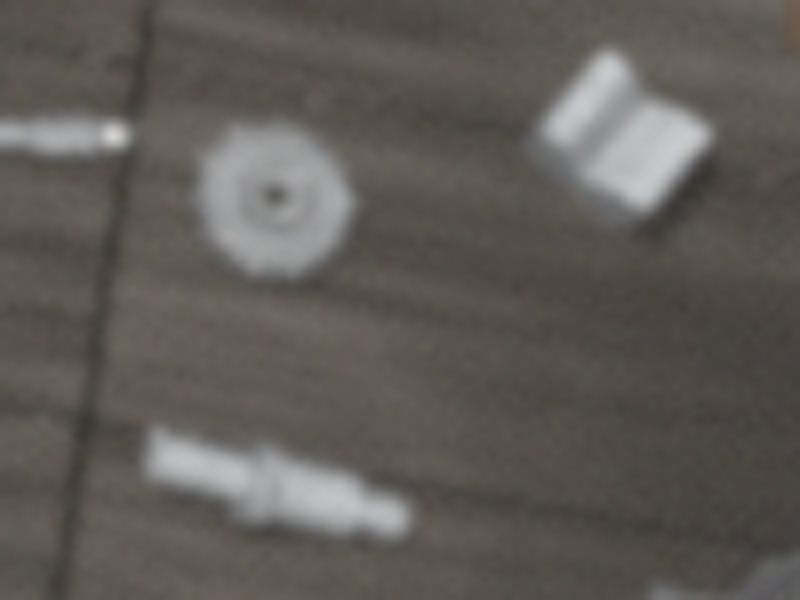

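View pics/a.png

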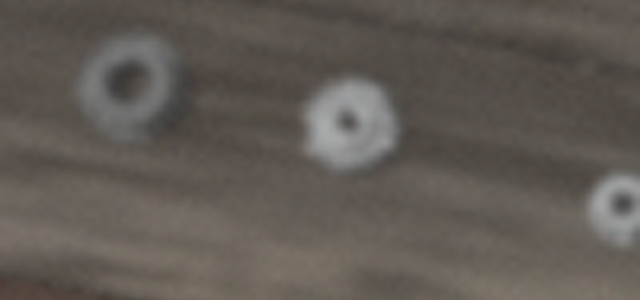

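Run:
```python
from h import *
for n,u,v,z in(("thin",417.7,244.2,.011),("thickend",389,237,.03),("gear",404,204.4,.012),("collar",254.9,226,.012),("chestFL",200,158,.425),("chestFR",352,187,.425),("chestBR",376,45,.425),("vice_left",450,262,.1),("viceleft2",483,240,.15),("smallgear",289.3,232.5,.012),("bush",332,245,.02)):
    p=ray("top",u,v,z); print(n,p.round(3), "scene px",proj("scene",p).round(1))
o=arm.get_obs();print(o["time_s"],R.from_quat(o["ee_rot"]).as_matrix().round(3))
```

```text
thin [ 0.501 -0.297  0.011] scene px [388.9 184.6]
thickend [ 0.504 -0.187  0.03 ] scene px [373.1 191.8]
gear [ 0.639 -0.227  0.012] scene px [358.5 177.3]
collar [0.457 0.303 0.012] scene px [300.7 254.8]
chestFL [0.556 0.404 0.425] scene px [255.6 180.5]
chestFR [ 0.551 -0.019  0.425] scene px [341.4 133.2]
chestBR [ 0.995 -0.015  0.425] scene px [272.8  91.8]
vice_left [ 0.446 -0.393  0.1  ] scene px [412.8 166.9]
viceleft2 [ 0.531 -0.478  0.15 ] scene px [411.9 143.1]
smallgear [0.457 0.173 0.012] scene px [323.6 239. ]
bush [0.439 0.01  0.02 ] scene px [353.1 221.2]
1.0 [[ 0.967  0.254  0.   ]
 [ 0.254 -0.967  0.   ]
 [ 0.    -0.    -1.   ]]
```

```bash
python3 -m pendant '[0.2,-0.4,0,0,0,0,-1, 0.35,-0.6,0,0,0,0,-1, 0.35,-0.65,0,0,0,0,-1, 0.37,-0.65,0,0,0,0,-1, 0.37,-0.65,0,0,0,0,-1, 0.37,-0.65,0,0,0,0,-1, 0.37,-0.65,0,0,0,0,-1, 0.37,-0.65,0,0,0,0,-1, 0.37,-0.65,0,0,0,0,-1, 0.36,-0.63,0,0,0,0,-1]'
python3 -m pendant '[0.5,0.04,0.1,0,0,0,-1, 0.9,0.08,0.25,0,0,0,-1, 1,0.09,0.3,0,0,0,-1, 1,0.09,0.3,0,0,0,-1, 1,0.09,0.3,0,0,0,-1, 1,0.09,0.3,0,0,0,-1, 1,0.09,0.3,0,0,0,-1, 1,0.09,0.3,0,0,0,-1, 0.9,0.08,0.25,0,0,0,-1, 0.5,0.05,0.2,0,0,0,-1]'
cat > d.py <<'E'
import sys
from h import *
o=arm.get_obs(); m=R.from_quat(o["ee_rot"])
print(o["time_s"],o["position"].round(4),o["grip_width"],o["q"], "units to target",(m.inv().apply(np.array([float(x) for x in sys.argv[1:4]])-o["position"])/.03).round(2), "rotvec/90 to down",m.as_matrix()[:,2].round(3), np.abs(o["contact_force"]).max())
E
python3 d.py .501 -.297 .045
```

```text
time_s: 2.0
position: [0.2001, -0.3494, 0.2314]
ee_rot: [0.992, 0.128, 0.0, 0.0]
contact_force: [0.9, -0.7, 0.4]
grip_width: 0.0003
grasp_force: 0.0
time_s: 3.0
position: [0.463, -0.3054, 0.1528]
ee_rot: [0.992, 0.129, 0.0, -0.0]
contact_force: [-0.1, 0.1, 0.3]
grip_width: -0.0
grasp_force: 0.0
3.0 [ 0.463  -0.3054  0.1528] -1.479613690362853e-05 [-8.01318938e-01  1.79007059e-01  1.73452714e+00  3.87134400e-04
  1.22811815e+00  5.11136517e-01] units to target [1.3  0.05 3.59] rotvec/90 to down [ 0.  0. -1.] 0.3317914480240949
```

```bash
python3 -m pendant '[0.3,0.01,0.1,0,0,0,-1, 0.4,0.02,0.2,0,0,0,-1, 0.4,0.02,0.3,0,0,0,-1, 0.2,0,0.5,0,0,0,-1, 0,0,0.6,0,0,0,-1, 0,0,0.5,0,0,0,-1, 0,0,0.3,0,0,0,-1, 0,0,0.15,0,0,0,-1, 0,0,0,0,0,0,-1, 0,0,0,0,0,0,-1]'
python3 d.py .501 -.297 .043
python3 - <<'E'
from h import *
import cv2
ims=[]
for n in("scene","top"):
    im=arm.capture(n)[:,:,::-1].copy(); u,v=proj(n,[.501,-.297,.03]).astype(int)
    ims.append(cv2.resize(im[v-30:v+30,u-40:u+40],(400,300),interpolation=cv2.INTER_CUBIC))
cv2.imwrite("pics/c.png",np.hstack(ims))
E
```

```text
time_s: 4.0
position: [0.4997, -0.2982, 0.0745]
ee_rot: [0.992, 0.128, 0.0, 0.0]
contact_force: [0.2, -0.1, -0.4]
grip_width: 0.0004
grasp_force: 0.0
4.0 [ 0.4997 -0.2982  0.0745] 0.00038399555087642985 [-7.45544102e-01  3.44215689e-01  1.70476465e+00 -1.29590024e-05
  1.09143972e+00  5.68666672e-01] units to target [ 0.05 -0.03  1.05] rotvec/90 to down [ 0.001 -0.001 -1.   ] 0.36509507000337327
```

View pics/c.png

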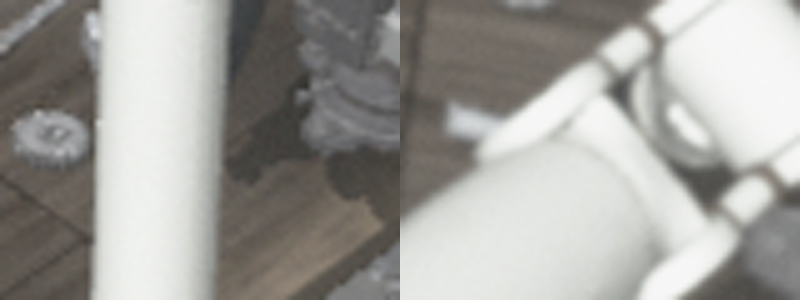

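The arm hides the shaft in both views. Earlier, its length in pixels matched 121 mm, so I'll trust that measurement and descend and hold.

```bash
python3 -m pendant '[0.03,-0.02,0.15,0,0,0,-1, 0.02,-0.01,0.25,0,0,0,-1, 0,0,0.25,0,0,0,-1, 0,0,0.2,0,0,0,-1, 0,0,0.15,0,0,0,-1, 0,0,0.05,0,0,0,-1, 0,0,0,0,0,0,-1, 0,0,0,0,0,0,-1, 0,0,0,0,0,0,-1, 0,0,0,0,0,0,-1]'
for i in 1 2; do :; done
python3 -m pendant '[0,0,0,0,0,0,-1,0,0,0,0,0,0,-1,0,0,0,0,0,0,-1,0,0,0,0,0,0,-1,0,0,0,0,0,0,-1,0,0,0,0,0,0,-1,0,0,0,0,0,0,-1,0,0,0,0,0,0,-1,0,0,0,0,0,0,-1,0,0,0,0,0,0,-1]'
python3 -m pendant '[0,0,0,0,0,0,-1,0,0,0,0,0,0,-1,0,0,0,0,0,0,-1,0,0,0,0,0,0,-1,0,0,0,0,0,0,-1,0,0,0,0,0,0,-1,0,0,0,0,0,0,-1,0,0,0,0,0,0,-1,0,0,0,0,0,0,-1,0,0,0,0,0,0,-1]'
python3 d.py .639 -.227 .15
```

```text
time_s: 5.1
position: [0.5008, -0.2966, 0.0426]
ee_rot: [0.992, 0.128, 0.0, 0.0]
contact_force: [0.7, 0.3, 0.3]
grip_width: -0.0001
grasp_force: 0.0
time_s: 6.1
position: [0.5006, -0.2965, 0.0423]
ee_rot: [0.992, 0.128, 0.0, -0.0]
contact_force: [-0.2, -0.3, -0.0]
grip_width: 0.0
grasp_force: 0.0
time_s: 7.1
position: [0.5006, -0.2965, 0.0423]
ee_rot: [0.992, 0.128, 0.0, 0.0]
contact_force: [-0.1, -0.4, 0.1]
grip_width: -0.0002
grasp_force: 0.0
7.1 [ 0.5006 -0.2965  0.0423] -0.00021503243883252607 [-7.42265045e-01  3.93110945e-01  1.71477964e+00 -2.20640605e-05
  1.03366768e+00  5.71773283e-01] units to target [ 5.05 -1.07 -3.59] rotvec/90 to down [ 0. -0. -1.] 0.3631148884189996
```

```bash
python3 -m pendant '[0,0,0,0,0,0,-1, 0,0,0,0,0,0,-1, 0,0,0,0,0,0,-1, 0,0,-0.3,0,0,0,-1, 0,0,-0.6,0,0,0,-1, 0,0,-0.8,0,0,0,-1, 0,0,-0.8,0,0,0,-1, 0,0,-0.7,0,0,0,-1, 0,0,-0.4,0,0,0,-1, 0,0,0,0,0,0,-1]'
python3 -m pendant '[0.3,-0.06,0,0,0,0,-1, 0.6,-0.12,0,0,0,0,-1, 0.8,-0.17,0,0,0,0,-1, 0.8,-0.17,0,0,0,0,-1, 0.8,-0.17,0,0,0,0,-1, 0.8,-0.17,0,0,0,0,-1, 0.6,-0.13,0,0,0,0,-1, 0.35,-0.08,0,0,0,0,-1, 0,0,0,0,0,0,-1, 0,0,0,0,0,0,-1]'
python3 d.py .639 -.227 .046
```

```text
time_s: 8.1
position: [0.5017, -0.2974, 0.1528]
ee_rot: [0.992, 0.128, 0.001, 0.002]
contact_force: [-0.0, -0.5, -1.2]
grip_width: 0.0002
grasp_force: 0.0
time_s: 9.1
position: [0.6383, -0.2268, 0.1493]
ee_rot: [0.992, 0.128, -0.001, -0.0]
contact_force: [-0.5, 0.6, -0.6]
grip_width: 0.0001
grasp_force: 0.0
9.1 [ 0.6383 -0.2268  0.1493] 0.0001338284954431831 [-5.19227602e-01  4.84920909e-01  1.35606732e+00 -3.44858490e-04
  1.30238753e+00  7.94784205e-01] units to target [0.03 0.01 3.44] rotvec/90 to down [-0.002  0.001 -1.   ] 0.6222776801498111
```

```bash
python3 -m pendant '[0,0,0.2,0,0,0,-1, 0.02,0,0.4,0,0,0,-1, 0,0,0.6,0,0,0,-1, 0,0,0.7,0,0,0,-1, 0,0,0.6,0,0,0,-1, 0,0,0.5,0,0,0,-1, 0,0,0.3,0,0,0,-1, 0,0,0.15,0,0,0,-1, 0,0,0,0,0,0,-1, 0,0,0,0,0,0,-1]'
python3 -m pendant '[0,0,0,0,0,0,-1,0,0,0,0,0,0,-1,0,0,0,0,0,0,-1,0,0,0,0,0,0,-1,0,0,0,0,0,0,-1,0,0,0,0,0,0,-1,0,0,0,0,0,0,-1,0,0,0,0,0,0,-1,0,0,0,0,0,0,-1,0,0,0,0,0,0,-1]'
python3 -m pendant '[0,0,0,0,0,0,-1,0,0,0,0,0,0,-1,0,0,0,0,0,0,-1,0,0,0,0,0,0,-1,0,0,0,0,0,0,-1,0,0,0,0,0,0,-1,0,0,0,0,0,0,-1,0,0,0,0,0,0,-1,0,0,0,0,0,0,-1,0,0,0,0,0,0,-1]'
python3 -m pendant '[0,0,0,0,0,0,-1, 0,0,0,0,0,0,-1, 0,0,0,0,0,0,-1, 0,0,-0.3,0,0,0,-1, 0,0,-0.6,0,0,0,-1, 0,0,-0.8,0,0,0,-1, 0,0,-0.8,0,0,0,-1, 0,0,-0.6,0,0,0,-1, 0,0,-0.35,0,0,0,-1, 0,0,0,0,0,0,-1]'
python3 d.py .40 -.2 .15; python3 d.py .457 .303 .15
```

```text
time_s: 10.1
position: [0.6402, -0.2271, 0.0478]
ee_rot: [0.992, 0.128, 0.001, 0.001]
contact_force: [0.0, 0.3, 0.0]
grip_width: -0.0001
grasp_force: 0.0
time_s: 11.1
position: [0.6396, -0.2268, 0.0468]
ee_rot: [0.992, 0.128, -0.0, 0.0]
contact_force: [0.3, -0.8, 0.6]
grip_width: 0.0
grasp_force: 0.0
time_s: 12.1
position: [0.6395, -0.2268, 0.0468]
ee_rot: [0.992, 0.128, -0.0, -0.0]
contact_force: [-0.4, 0.7, -0.1]
grip_width: 0.0001
grasp_force: 0.0
time_s: 13.1
position: [0.6409, -0.2275, 0.1536]
ee_rot: [0.992, 0.128, 0.002, 0.002]
contact_force: [-0.3, -0.4, 0.8]
grip_width: 0.0001
grasp_force: 0.0
13.1 [ 0.6409 -0.2275  0.1536] 5.330927856254128e-05 [-5.18331183e-01  4.82454280e-01  1.35058833e+00 -1.24910959e-06
  1.30340042e+00  7.95571607e-01] units to target [-7.54 -2.93  0.08] rotvec/90 to down [ 0.004 -0.003 -1.   ] 0.7949626996540663
13.1 [ 0.6409 -0.2275  0.1536] 5.330927856254128e-05 [-5.18331183e-01  4.82454280e-01  1.35058833e+00 -1.24910959e-06
  1.30340042e+00  7.95571607e-01] units to target [ -1.44 -18.66   0.05] rotvec/90 to down [ 0.004 -0.003 -1.   ] 0.7949626996540663
```

```bash
python3 -m pendant '[-0.35,-0.14,0,0,0,0,-1, -0.7,-0.27,0,0,0,0,-1, -0.95,-0.37,0,0,0,0,-1, -0.97,-0.38,0,0,0,0,-1, -0.97,-0.38,0,0,0,0,-1, -0.97,-0.38,0,0,0,0,-1, -0.97,-0.38,0,0,0,0,-1, -0.8,-0.31,0,0,0,0,-1, -0.55,-0.21,0,0,0,0,-1, -0.3,-0.11,0,0,0,0,-1]'
python3 -m pendant '[0.08,-0.3,0,0,0,0,-1, 0.16,-0.6,0,0,0,0,-1, 0.22,-0.85,0,0,0,0,-1, 0.25,-0.95,0,0,0,0,-1, 0.25,-0.95,0,0,0,0,-1, 0.25,-0.95,0,0,0,0,-1, 0.25,-0.95,0,0,0,0,-1, 0.25,-0.95,0,0,0,0,-1, 0.25,-0.95,0,0,0,0,-1, 0.25,-0.95,0,0,0,0,-1]'
python3 -m pendant '[0.25,-0.95,0,0,0,0,-1, 0.25,-0.95,0,0,0,0,-1, 0.25,-0.95,0,0,0,0,-1, 0.25,-0.95,0,0,0,0,-1, 0.25,-0.95,0,0,0,0,-1, 0.25,-0.95,0,0,0,0,-1, 0.22,-0.8,0,0,0,0,-1, 0.16,-0.6,0,0,0,0,-1, 0.08,-0.3,0,0,0,0,-1, 0,0,0,0,0,0,-1]'
python3 d.py .457 .303 .15
```

```text
time_s: 14.1
position: [0.3971, -0.1984, 0.1494]
ee_rot: [0.992, 0.128, -0.001, -0.001]
contact_force: [1.7, -0.2, 0.4]
grip_width: 0.0003
grasp_force: 0.0
time_s: 15.1
position: [0.3991, 0.0634, 0.1504]
ee_rot: [0.992, 0.128, 0.0, -0.0]
contact_force: [-0.1, 0.4, -0.3]
grip_width: -0.0001
grasp_force: 0.0
time_s: 16.1
position: [0.3991, 0.2923, 0.1501]
ee_rot: [0.992, 0.129, -0.0, -0.0]
contact_force: [-1.1, -0.5, -0.1]
grip_width: 0.0
grasp_force: 0.0
16.1 [0.3991 0.2923 0.1501] 4.839710967413657e-06 [3.87183036e-01 2.92574217e-02 1.90265706e+00 1.42427714e-04
 1.20995935e+00 1.69913395e+00] units to target [1.96 0.15 0.  ] rotvec/90 to down [-0.  0. -1.] 1.055392976305452
```

```bash
python3 -m pendant '[0.15,0.01,0,0,0,0,-1, 0.25,0.02,0,0,0,0,-1, 0.35,0.03,0,0,0,0,-1, 0.35,0.03,0,0,0,0,-1, 0.35,0.02,0,0,0,0,-1, 0.3,0.02,0,0,0,0,-1, 0.15,0.02,0,0,0,0,-1, 0.06,0,0,0,0,0,-1, 0,0,0,0,0,0,-1, 0,0,0,0,0,0,-1]'
python3 d.py .457 .303 .046
python3 - <<'E'
from h import *
import cv2
ims=[]
for n in("scene","top"):
    im=arm.capture(n)[:,:,::-1].copy(); u,v=proj(n,[.457,.303,.15]).astype(int)
    ims.append(cv2.resize(im[v-60:v+60,u-50:u+50],(400,480),interpolation=cv2.INTER_CUBIC))
cv2.imwrite("pics/e.png",np.hstack(ims))
E
```

```text
time_s: 17.1
position: [0.457, 0.3017, 0.1502]
ee_rot: [0.992, 0.128, -0.0, 0.0]
contact_force: [-0.5, 0.4, -0.4]
grip_width: -0.0002
grasp_force: 0.0
17.1 [0.457  0.3017 0.1502] -0.00023835455195934092 [3.62687372e-01 1.64713293e-01 1.75619781e+00 3.36417733e-05
 1.22107766e+00 1.67646251e+00] units to target [ 0.01 -0.04  3.47] rotvec/90 to down [-0. -0. -1.] 0.4996691604678743
```

View pics/e.png

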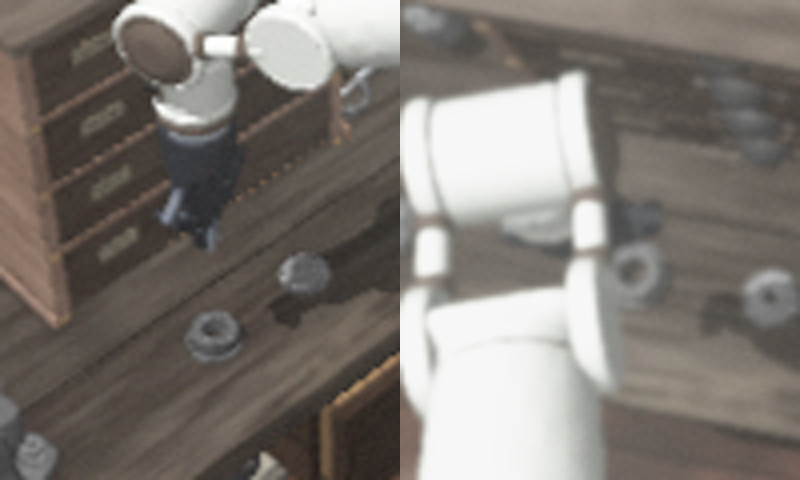

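The hand is above the collar and the wrist is about 3 cm clear of the chest edge. I'll check fingertip against collar in the scene view.

```bash
python3 - <<'E'
from h import *
u,v=proj("scene",[.457,.303,.15]).astype(int)
f=lambda p:((proj("scene",p)-[u-50,v-60]+.5)*4-.5).round(0)
print("tip",f([.457,.302,.150]),"collar top",f([.457,.303,.022]),"flange",f([.457,.303,.003]))
E
python3 -m pendant '[0,-0.02,0.2,0,0,0,-1, 0.01,-0.02,0.4,0,0,0,-1, 0,0,0.6,0,0,0,-1, 0,0,0.6,0,0,0,-1, 0,0,0.4,0,0,0,-1, 0,0,0.2,0,0,0,-1, 0,0,0.1,0,0,0,-1, 0,0,0,0,0,0,-1, 0,0,0,0,0,0,-1, 0,0,0,0,0,0,-1]'
python3 - <<'E'
from h import *
import cv2
o=arm.get_obs(); im=arm.capture("scene")[:,:,::-1]; u,v=proj("scene",[.457,.303,.04]).astype(int)
cv2.imwrite("pics/f.png",cv2.resize(im[v-25:v+25,u-30:u+30],(600,500),interpolation=cv2.INTER_CUBIC))
f=lambda p:((proj("scene",p)-[u-30,v-25]+.5)*10-.5).round(0)
print("tip",f(o["position"]),"collar top",f([.457,.303,.022]))
E
```

```text
tip [206. 244.] collar top [212. 327.] flange [213. 338.]
time_s: 18.2
position: [0.458, 0.3031, 0.0761]
ee_rot: [0.992, 0.128, 0.001, -0.0]
contact_force: [0.0, -0.1, 0.1]
grip_width: 0.0001
grasp_force: 0.0
tip [302. 202.] collar top [310. 287.]
```

View pics/f.png

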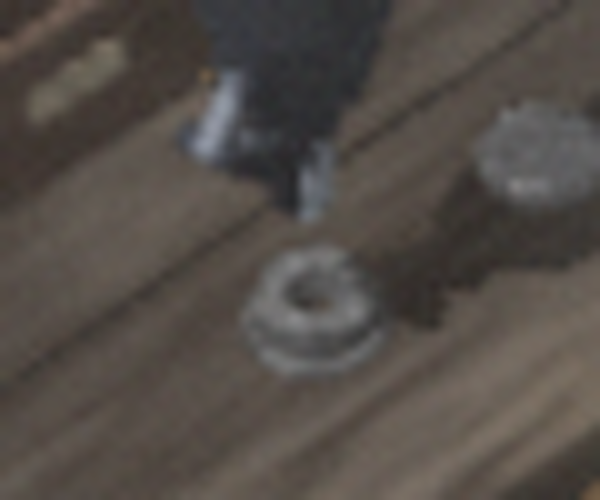

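The predicted collar centre (310,287) agrees with the one seen at about (314,287), so it is aligned.

```bash
python3 -m pendant '[0,0,0.15,0,0,0,-1, 0,0,0.25,0,0,0,-1, 0,0,0.25,0,0,0,-1, 0,0,0.2,0,0,0,-1, 0,0,0.1,0,0,0,-1, 0,0,0.03,0,0,0,-1, 0,0,0,0,0,0,-1, 0,0,0,0,0,0,-1, 0,0,0,0,0,0,-1, 0,0,0,0,0,0,-1]'
python3 -m pendant '[0,0,0,0,0,0,-1,0,0,0,0,0,0,-1,0,0,0,0,0,0,-1,0,0,0,0,0,0,-1,0,0,0,0,0,0,-1,0,0,0,0,0,0,-1,0,0,0,0,0,0,-1,0,0,0,0,0,0,-1,0,0,0,0,0,0,-1,0,0,0,0,0,0,-1]'
python3 -m pendant '[0,0,0,0,0,0,-1,0,0,0,0,0,0,-1,0,0,0,0,0,0,-1,0,0,0,0,0,0,-1,0,0,0,0,0,0,-1,0,0,0,0,0,0,-1,0,0,0,0,0,0,-1,0,0,0,0,0,0,-1,0,0,0,0,0,0,-1,0,0,0,0,0,0,-1]'
python3 -m pendant '[0,0,0,0,0,0,-1, 0,0,0,0,0,0,-1, 0,0,0,0,0,0,-1, 0,0,-0.3,0,0,0,-1, 0,0,-0.6,0,0,0,-1, 0,0,-0.8,0,0,0,-1, 0,0,-0.8,0,0,0,-1, 0,0,-0.6,0,0,0,-1, 0,0,-0.35,0,0,0,-1, 0,0,0,0,0,0,-1]'
python3 d.py .42 .29 .3
```

```text
time_s: 19.25
position: [0.4575, 0.303, 0.0462]
ee_rot: [0.992, 0.128, 0.0, -0.0]
contact_force: [0.1, -0.2, 0.1]
grip_width: -0.0003
grasp_force: 0.0
time_s: 20.25
position: [0.4573, 0.3029, 0.0459]
ee_rot: [0.992, 0.128, -0.0, 0.0]
contact_force: [0.1, -0.3, -0.3]
grip_width: 0.0
grasp_force: 0.0
time_s: 21.25
position: [0.4574, 0.3029, 0.0459]
ee_rot: [0.992, 0.128, 0.0, -0.0]
contact_force: [0.6, 0.1, -0.1]
grip_width: -0.0001
grasp_force: 0.0
time_s: 22.25
position: [0.4585, 0.3034, 0.1515]
ee_rot: [0.992, 0.128, 0.002, -0.0]
contact_force: [0.7, -0.8, -0.2]
grip_width: 0.0
grasp_force: 0.0
22.25 [0.4585 0.3034 0.1515] 2.414671569974327e-05 [ 3.64665478e-01  1.65561003e-01  1.75261296e+00 -3.47445407e-05
  1.21960514e+00  1.67861754e+00] units to target [-1.34  0.1  -4.96] rotvec/90 to down [ 0.004  0.001 -1.   ] 0.7658459093776617
```

```bash
python3 -m pendant '[-0.3,0.02,-0.2,0,0,0,-1, -0.4,0.03,-0.5,0,0,0,-1, -0.4,0.03,-0.75,0,0,0,-1, -0.25,0.02,-0.8,0,0,0,-1, 0,0,-0.8,0,0,0,-1, 0,0,-0.8,0,0,0,-1, 0,0,-0.6,0,0,0,-1, 0,0,-0.35,0,0,0,-1, 0,0,-0.15,0,0,0,-1, 0,0,0,0,0,0,-1]'
python3 -m pendant '[0,0,0,0,0,0,-1,0,0,0,0,0,0,-1,0,0,0,0,0,0,-1,0,0,0,0,0,0,-1,0,0,0,0,0,0,-1,0,0,0,0,0,0,-1,0,0,0,0,0,0,-1,0,0,0,0,0,0,-1,0,0,0,0,0,0,-1,0,0,0,0,0,0,-1]'
python3 -c "
from cell import arm
print(arm.finish_job())"
```

```text
time_s: 23.25
position: [0.4186, 0.2896, 0.2974]
ee_rot: [0.992, 0.128, -0.0, 0.0]
contact_force: [-0.1, -0.4, 0.2]
grip_width: 0.0005
grasp_force: 0.0
time_s: 24.25
position: [0.4189, 0.2897, 0.2979]
ee_rot: [0.992, 0.128, 0.0, -0.0]
contact_force: [-0.1, 1.1, -0.8]
grip_width: 0.0001
grasp_force: 0.0
the job is handed in; nothing more can be done
None
```

I pointed at the shaft's thin end, the larger gear and the flanged collar in that order, holding over two seconds 22–25 mm above each, and handed the job in at about 24 s with the hand 30 cm up and no contact force seen. The shaft and gear positions rest on the first pictures, because the arm hid the shaft when I looked again and I did not recheck the gear; the collar I confirmed from near.

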